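Uncover the dish under the microscope

TASK

Uncover the specimen dish that stands under the microscope: take its lid by the knob, lift it straight off, carry it level, and put it down gently on the platform of the support stand, knob up and wholly on the platform, letting go only once it stands there. Do not bump the microscope, and leave the dish and everything else on the bench where they are.

Things in the scene. Friction and masses are not known exactly. Their poses are not given: they have to be found in the camera images.
- dish: Loose open round steel specimen dish, 115 mm across, 70 mm high, wall 4.5 mm (mouth 106 mm), 0.8 kg, five glass slides inside. It stands on the microscope's base plate (its top 20 mm above the bench), roughly under the lens. Origin: centre of its underside; z up.
- lid: Loose steel lid of the dish: plate 122 mm across, 5 mm thick; a plug 101 mm across reaches 10 mm below it into the dish. On top, at its centre, an upright cylindrical black knob 30 mm across, 18 to 50 mm above the plate's underside, on a thin neck. 0.17 to 0.35 kg. Origin: centre of the plate's underside, at the start on the dish's rim (70 mm above the dish's underside); z up.
- lid_knob (a point): Grip point on the axis of the lid's knob, 34 mm above the underside of the lid's plate.
- scope: Boom microscope, fixed. Origin: on the bench below the lens. Base plate 20 mm thick, x -110 to +190 mm, 200 mm wide. Column 32 mm across at x +165, 450 mm high, boom forward to the head. Lens barrel 60 mm across, lower end 280 mm above the bench; head above 355 mm 84 mm across. A gripper pointing straight down on the lid hits the barrel: come in under it, leaning back 35 to 45 degrees.
- stand: Support stand, fixed: 160 mm square foot, telescopic post, plain level aluminium platform 180 mm square centred over the origin. Origin: on the bench, centre of the foot. The clamped platform's top is at a different height each time, anywhere from 72 to 122 mm above the bench, and is not reported: find it by touch or sight.
- petri: Bystander, loose: stack of four round plastic culture dishes, 94 mm across, 58 mm high. Origin: centre of its underside.
- slidebox: Bystander, loose: closed flat blue slide box, 85 x 100 x 35 mm. Origin: centre of its underside.
- beaker: Bystander, loose: empty glass beaker, 72 mm across, 95 mm high. Origin: centre of its underside.
- reagent: Bystander, loose: amber glass bottle with black cap, 72 mm across, 150 mm high. Origin: centre of its underside.
- pot: Bystander, loose: small closed steel pot with a small ball knob, 86 mm across, 84 mm high; not the dish of this task. Origin: centre of its underside.
- rack: Bystander, loose: white rack with eight capped glass tubes, 70 x 150 mm, 103 mm high. Origin: centre of its underside.

How it is judged (in metres and radians):
On the way, in this order (a step that is already met when the one before it is completed fails the run):
1. the lid is held and lifted clear of the dish (its plate 20 mm or more above the rim) (z of lid in the frame of dish above 0.09 m and contact force between the fingers and lid above 0.5 N), for 0.1 s.
2. the lid stands on the platform while the fingers still hold it (contact force between stand and lid above 0.7 N and contact force between the fingers and lid above 0.5 N and horizontal distance between lid and stand below 0.028 m), for 0.1 s.
At the end, for the whole second after the job is handed in: The lid rests on the stand's platform, knob up and level (within 0.06 rad), its centre within 28 mm of the platform's centre so that no edge overhangs, still and let go; the dish stands upright within 15 mm of where it was (horizontal distance between lid and stand below 0.028 m and contact force between stand and lid above 0.5 N and angle between each of lid, dish's own z axis and vertical below 0.06 rad and linear speed of lid below 0.01 m/s and contact force between the fingers and lid below 0.1 N and distance of dish from where it was at the start of the episode below 0.015 m); the robot touches nothing.
It fails at once if the microscope is bumped (over 4 N from the robot or from the lid) (contact force between any of the arm, the fingers, lid and scope above 4 N).
It fails at once if the lid is slammed onto the stand or pressed hard (over 45 N) (contact force between stand and lid above 45 N).
It fails at once if the lid is tipped more than 0.4 rad from level (angle between lid's own z axis and vertical above 0.4 rad).
It fails at once if the dish is shifted more than 15 mm (distance of dish from where it was at the start of the episode above 0.015 m).
It fails at once if a bystander is moved more than 25 mm (distance of any of petri, slidebox, beaker, reagent, pot, rack from where it was at the start of the episode above 0.025 m).
It also fails if it takes over 48 s, if anything falls off the work surface, if the arm or the gripper's body presses on something with over 40 N, if the wrist force passes 120 N, or if a joint passes its speed limit or range.

ROBOT

A 7-joint arm with a two-finger parallel gripper is mounted at the origin on the work surface. World frame = base frame: x ahead of the robot, y to its left, z up, the work surface at z = 0. Lengths are in mm, angles in rad, forces in N, time in s.
With the tool pointing down it reaches from about 400 to 875 mm from the base axis. Payload 6.5 kg.
Tool frame: the origin (TCP) lies at the very end of the fingers, on their centre line; the grasp point (between the pads) lies 19 mm behind it; z points along the fingers, y is the direction in which the jaws open and shut (so a half turn about z gives the same grasp; the last joint's range is limited). The gripper opens to 88 mm and grips with 3 to 60 N. Pads are 18 mm wide; open, the fingers measure 123 mm over their backs; the gripper's body (75 mm by 187 mm) begins 45 mm behind the grasp point.
Start: joints at [1.136, 0.536, -0.004, 1.538, 0.003, 1.067, -0.071], TCP at [234.318, -606.288, 238.716] pointing down, gripper open.
Joint ranges: [-2.7, 2.7], [-0.37, 2.16], [-1.27, 1.26], [0.24, 2.4], [-1.31, 4.45], [0.19, 1.91], [-2.76, 2.76]. Speed limits (rad/s): [2.39, 2.39, 3.14, 3.14, 3.14, 3.14, 3.14].

INTERFACE

Orientations are given as a unit quaternion [w, x, y, z].
In Python, from workcell import ctrl, imaging, models gives the robot as it stands. The module is installed in compiled form; this text tells all that it offers.
- The arm moves only by the tool arm_command, never from a script. Its argument "steps" is a list of rows, each a list of 3 entries, a list of its own where there are three numbers: the turn, a rotation vector about the tool's x, y, z in degrees, then the shift along the tool's x, y, z in mm, then the opening, from 0 (shut) to 1 (fully open). In form: [[[rx, ry, rz], [x, y, z], grip], ...]. A call has 1 to 10 rows; each row shifts and turns the commanded pose from where the row before left it, along the tool's axes as they then stand; what a row does not reach is not made up. A row lasts 1/8 s, in which the tool goes at most 62.5 mm and 10.7 degrees, less where a joint would pass 70% of its speed; a pose out of reach is approached as far as the arm can. A call with a gripper value outside its range is refused whole. The fingers move at their own pace and stop on an object; "grip_force" is the grip in N (left out, the last holds). Time passes only in rows, so rows that do not move let the fingers close. It gives the time, the measured TCP pose, the force and the opening at its end, in the units of the state.
- ctrl.get_obs(): the state, without advancing time (a new reading comes with each control period).
- imaging.camera(name): name is "side" or "top"; returns a dict with "frame" (400x640x3 uint8, blue, green, red), "camera_matrix" (3x3 intrinsics, pixels), "rvec" (rotation vector, rad) and "tvec" (3), from world to camera coordinates, as OpenCV has them. Camera axes: x right, y down, z forward; pixel columns grow to the right and rows downward; lengths in mm; the calibration is good to about 2 mm. A picture is of the moment at which its call begins. There is no depth.
- ctrl.close_job(): hands the job in, once; it reports no verdict.
Trained networks look in a picture, given as the dict that the camera call returned (one of the last four; its "shot" number tells which), for a name from the list of things; names that differ only in an ending like _2 or _b are one class to them, and where a whole thing is asked for, a point or a joint stands for the part that bears it (a point fixed in the world has none). Each returns a list of dicts, best first, with "conf" (0 to 1); they miss things now and then, are a little off and sometimes report something else, mostly with a low value. They report only what shows in the picture. A call takes as long as a camera call.
- models.spot_in(thing, picture): "rect" ([centre column, centre row, width, height] as shares, 0 to 1, of the picture: columns of its width, rows of its height, round what is visible of it).
The state is a dict: "time_s": time; "qpos": joint angles; "dq": joint speeds; "tau": joint torques, N m; "position": TCP position; "orientation": TCP orientation; "wrist_force": force on the tool from outside, world axes, zero at the start; "moment": the same for the moment, N m; "finger_gap": finger opening in mm.
Only numpy, scipy, OpenCV 4.12 (cv2) and the standard library are available. Lean on these libraries where they do the work, as an engineer would, in place of code of your own. Each camera call takes 0.05 s, during which the arm holds its last target.

## Working session

There is one attempt and no reset: what is moved stays moved. The work goes in short steps, Python scripts to look and compute and a tool call to move; the robot and the scene stay as the last step left them, time stands still between calls to the robot, and variables do not carry over. Pictures are saved under pics/ and viewed, and the job is handed in when it is done.

Besides the shell and the picture viewer there is one more tool, called after "Emit:" by a JSON object that holds its "method" and its "body", one argument or row to a line. arm_command: Moves the arm, as the interface text tells. Its arguments: {"type":"object","properties":{"steps":{"type":"array","items":{"type":"array"}},"grip_force":{"type":"number"}},"required":["steps"]}

```bash
mkdir -p pics; python3 - <<'E'
from workcell import ctrl, imaging, models
import cv2,json,numpy as np
o=ctrl.get_obs();print(o)
for n in("side","top"):
    p=imaging.camera(n);cv2.imwrite(f"pics/{n}0.png",p["frame"])
    print(n,p["camera_matrix"],p["rvec"],p["tvec"],p["shot"])
    for t in["dish","lid","lid_knob","scope","stand","petri","slidebox","beaker","reagent","pot","rack"]:
        r=models.spot_in(t,p)
        print(t,[(np.round(np.array(d["rect"])*[640,400,640,400],1).tolist(),round(d["conf"],2)) for d in r[:2]])
E
```

```text
{'time_s': 0.0, 'qpos': array([ 1.13578779,  0.53712686, -0.00446328,  1.53887606,  0.00264635,
        1.06729288, -0.07121652]), 'dq': array([ 3.30925730e-05,  5.39688614e-04,  6.88953726e-04,  4.47193772e-04,
        2.81427077e-04, -1.83706953e-03, -1.29454582e-03]), 'tau': array([-3.11300528e-04, -5.70982933e+01,  9.90606062e-01, -2.51600754e+01,
       -5.62436075e-02,  1.78754423e-02,  2.15208870e-04]), 'position': array([ 234.09166986, -605.7241616 ,  237.86318256]), 'orientation': array([-8.17025614e-04,  9.83036225e-01,  1.83409542e-01, -2.30121306e-04]), 'wrist_force': array([ 0.52962733, -0.29428416,  0.46417711]), 'moment': array([ 0.03134003, -0.02273235,  0.01367992]), 'finger_gap': 88.14711747647489}
side [[439.61130037   0.         315.99769169]
 [  0.         439.61130037 202.85521705]
 [  0.           0.           1.        ]] [ 0.43789472 -2.57886702  1.42537664] [496.99461209 200.00390248 751.10712585] 1
dish [([374.0, 178.4, 48.3, 31.3], 0.8), ([246.4, 330.2, 178.6, 139.5], 0.27)]
lid [([372.9, 151.8, 50.7, 35.6], 0.73)]
lid_knob [([373.4, 151.5, 51.7, 32.6], 0.
[... 564 characters left out ...]
-23.07684185  568.32187051 1147.60071597] 2
dish [([408.6, 235.6, 6.9, 29.7], 0.57)]
lid [([432.0, 236.8, 47.6, 45.7], 0.76), ([234.7, 290.6, 65.4, 56.9], 0.44)]
lid_knob [([432.3, 237.6, 48.1, 49.7], 0.57), ([281.3, 122.4, 27.9, 32.4], 0.41)]
scope [([343.8, 125.0, 24.0, 34.3], 0.73), ([475.5, 198.4, 193.9, 158.5], 0.69)]
stand [([201.5, 215.7, 85.2, 83.4], 0.86)]
petri [([319.9, 256.4, 34.1, 31.9], 0.91)]
slidebox [([316.1, 198.7, 39.2, 35.6], 0.58), ([201.1, 215.4, 86.2, 78.0], 0.24)]
beaker [([318.1, 152.7, 29.3, 34.2], 0.95)]
reagent [([343.9, 124.8, 25.5, 33.8], 0.58)]
pot [([281.7, 122.0, 32.8, 38.3], 0.75)]
rack [([431.7, 236.8, 47.4, 48.7], 0.71), ([233.6, 291.0, 65.2, 56.3], 0.69)]
```

View pics/side0.png

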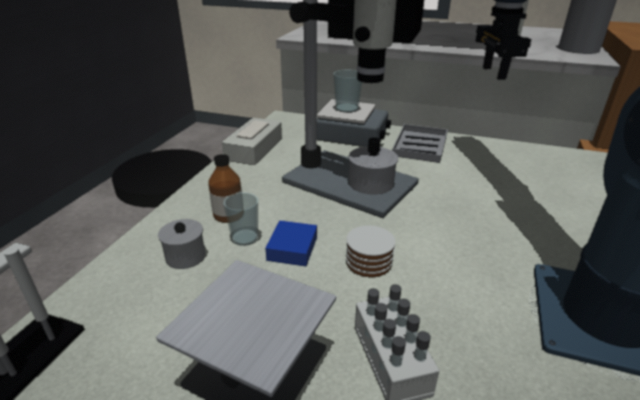

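View pics/top0.png

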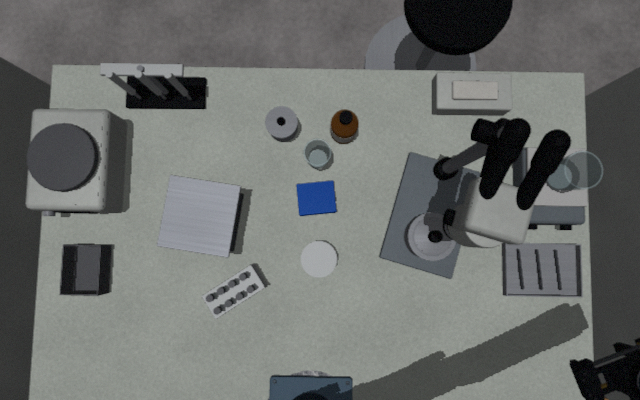

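```bash
python3 - <<'E'
import cv2
t=cv2.imread("pics/top0.png");s=cv2.imread("pics/side0.png")
def c(im,x,y,w,h,k,n): cv2.imwrite(n,cv2.resize(im[y:y+h,x:x+w],None,fx=k,fy=k,interpolation=cv2.INTER_CUBIC))
c(t,370,140,160,140,5,"pics/t_scope.png")
c(s,270,60,160,160,3.7,"pics/s_scope.png")
c(t,150,165,110,100,5,"pics/t_stand.png")
c(s,150,250,200,150,4,"pics/s_stand.png")
E
```

```text
(no output)
```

View pics/t_scope.png

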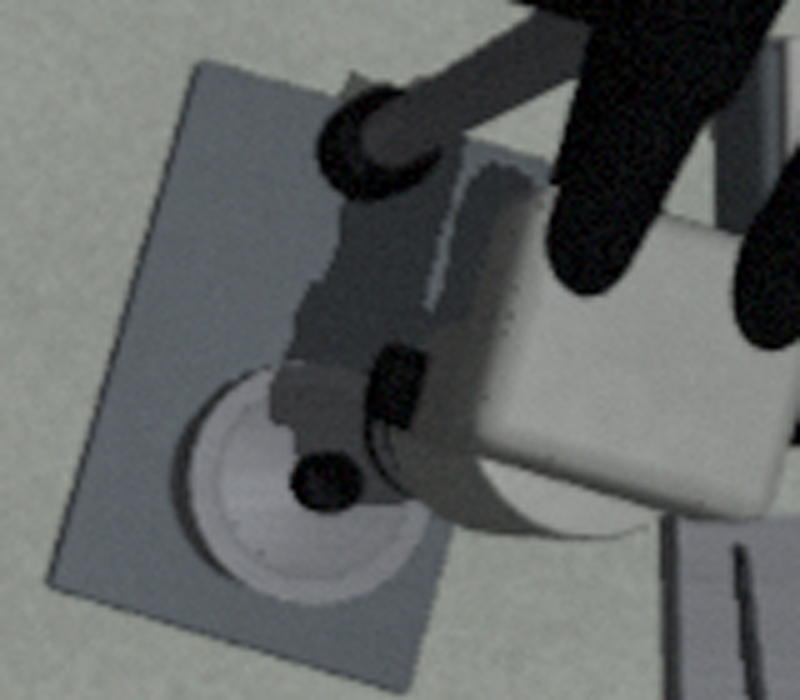

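View pics/s_scope.png

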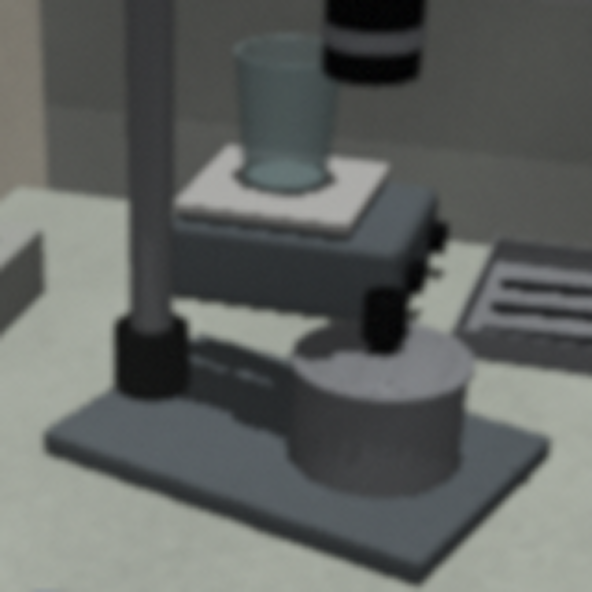

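View pics/t_stand.png

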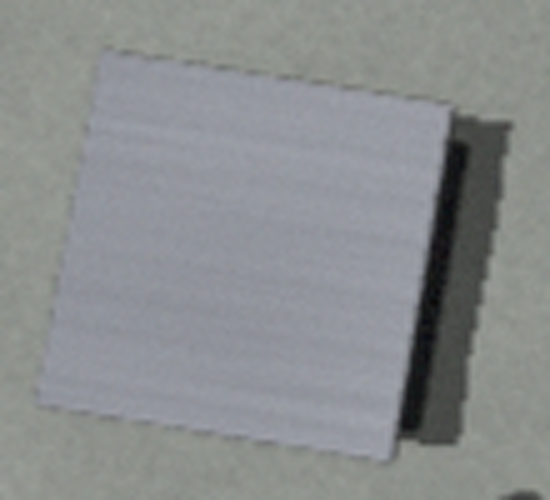

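View pics/s_stand.png

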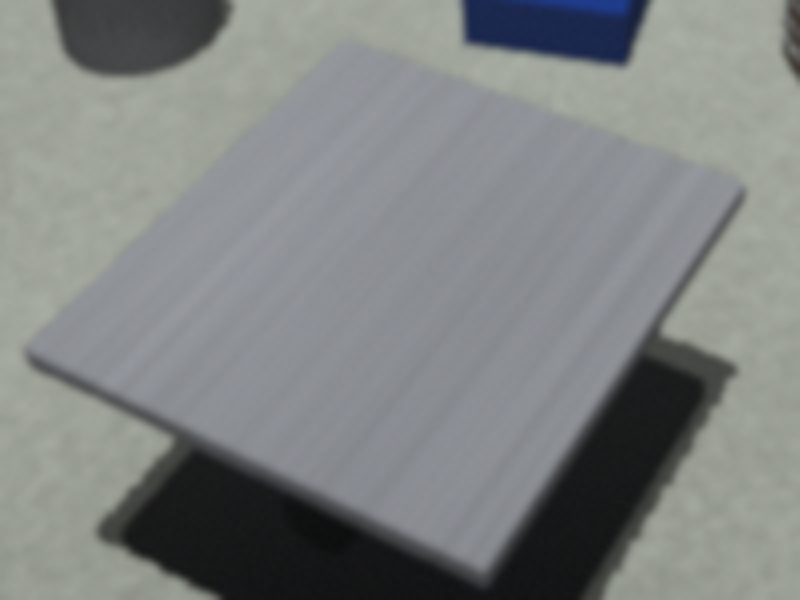

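```bash
cat > h.py <<'E'
import cv2,numpy as np
from scipy.optimize import least_squares
KS=np.array([[439.61130037,0,315.99769169],[0,439.61130037,202.85521705],[0,0,1]]);RS=np.array([0.43789472,-2.57886702,1.42537664]);TS=np.array([496.99461209,200.00390248,751.10712585])
KT=np.array([[436.02708606,0,319.11344366],[0,436.02708606,201.77541216],[0,0,1]]);RT=np.array([2.19452987,-2.15657097,0.08253364]);TT=np.array([-23.07684185,568.32187051,1147.60071597])
C={'s':(KS,RS,TS),'t':(KT,RT,TT)}
def proj(c,P):
    K,r,t=C[c];return cv2.projectPoints(np.atleast_2d(np.asarray(P,float)),r,t,K,None)[0][:,0]
def un(x,y,w,h,k,uv): return np.array([x,y])+(np.atleast_2d(uv)+.5)/k-.5
def tri(a,b): # a in side, b in top
    f=lambda P:np.r_[proj('s',P)[0]-a,proj('t',P)[0]-b]
    s=least_squares(f,[500,0,100]);return s.x,np.abs(s.fun).max()
def onplane(c,uv,z):
    K,r,t=C[c];R=cv2.Rodrigues(r)[0];o=-R.T@t;d=R.T@np.linalg.inv(K)@np.r_[uv,1];return o+d*(z-o[2])/d[2]
E
python3 - <<'E'
from h import *
np.set_printoptions(suppress=True,precision=1)
for c in C:
    K,r,t=C[c];print(c,-cv2.Rodrigues(r)[0].T@t)
T=un(150,165,0,0,5,[(105,50),(452,105),(392,460),(38,403)])
S=un(150,250,0,0,4,[(28,350),(348,40),(744,188),(487,578)])
P=[]
for a,b in zip(S,T):
    p,e=tri(a,b);P.append(p);print(p,e)
print("stand",np.mean(P,0),"sides",[np.linalg.norm(P[i]-P[i-1]) for i in range(4)])
def f(v):
    x,y,z,a=v;c,s=np.cos(a),np.sin(a);Q=[[x+c*u-s*w,y+s*u+c*w,z] for u,w in((90,90),(90,-90),(-90,-90),(-90,90))]
    return np.r_[(proj('s',Q)-S).ravel(),(proj('t',Q)-T).ravel()]
s=least_squares(f,[500,300,100,0]);print("standfit",s.x[:3],np.degrees(s.x[3]),np.abs(s.fun).max())
# scope corners at z=20: scope +x towards column
T=un(370,140,0,0,5,[(205,62),(50,585),(405,692)])
for u in T: print("base top",onplane('t',u,20))
S=un(270,60,0,0,3.7,[(417,572),(545,445),(48,440)])
for u in S: print("base side",onplane('s',u,20))
kt=un(370,140,0,0,5,(327,482))[0];ks=un(270,60,0,0,3.7,(387,293))[0]
print("knob top",tri(ks,kt),onplane('t',kt,140),onplane('s',ks,140))
# lens lower end
print('lens',onplane('s',un(270,60,0,0,3.7,(371,70))[0],280))
E
```

```text
s [293.9 664.  569.1]
t [ 471.7  -22.3 1190.6]
[623.4 359.1 111. ] 0.05818723348593835
[598.3 183.9 112.9] 0.0006840750876051516
[422.8 208.5 110. ] 0.29954659766031
[446.8 384.7 109.5] 0.024224147404652285
stand [522.8 284.  110.8] sides [np.float64(178.42089746128445), np.float64(177.02286023293775), np.float64(177.22726339675773), np.float64(177.80826642040262)]
standfit [523.1 283.4 110.1] -8.07547323348147 1.4154152231556054
base top [ 708.8 -259.2   20. ]
base top [ 425.2 -176.8   20. ]
base top [ 372.2 -365.2   20. ]
base side [ 425.7 -164.8   20. ]
base side [ 375.4 -350.5   20. ]
base side [ 702.9 -243.7   20. ]
knob top (array([ 481.9, -292.7,  142.4]), np.float64(0.20680430331816524)) [ 481.4 -293.4  140. ] [ 483.4 -298.   140. ]
lens [ 505.2 -306.2  280. ]
```

Emit:
{"method": "arm_command", "body": {
  "steps": [
    [[0,0,10.2],[0,0,0],1],
    [[0,0,10.2],[0,0,0],1],
    [[0,0,10.2],[0,0,0],1],
    [[0,0,10.2],[0,0,0],1],
    [[0,0,10.2],[0,0,0],1],
    [[0,8,0],[0,0,0],1],
    [[0,8,0],[0,0,0],1],
    [[0,8,0],[0,0,0],1],
    [[0,8,0],[0,0,0],1],
    [[0,8,0],[0,0,0],1]
  ]
}}

```text
time_s: 2.45
position: [234.6, -606.0, 238.7]
orientation: [0.086, 0.91, -0.242, 0.324]
wrist_force: [0.7, 0.4, -0.2]
finger_gap: 88.0
```

```bash
cat >> h.py <<'E'
from scipy.spatial.transform import Rotation as Ro
def state():
    from workcell import ctrl
    o=ctrl.get_obs();q=o["orientation"];R=Ro.from_quat([q[1],q[2],q[3],q[0]]).as_matrix()
    np.set_printoptions(suppress=True,precision=2)
    print("t",o["time_s"],"tcp",o["position"],"gp",o["position"]-19*R[:,2],"F",o["wrist_force"],"gap",round(o["finger_gap"],1))
    print("x",R[:,0],"y",R[:,1],"z",R[:,2],"q",o["qpos"])
    return o["position"],R
E
python3 -c "
from h import *
p,R=state()
f=np.array([np.cos(np.radians(-30)),np.sin(np.radians(-30)),0]);a=np.sin(np.radians(40))*f-[0,0,np.cos(np.radians(40))]
G=np.array([482,-293.,125]);pre=G-101*a
print('pre',pre,'tool shift',R.T@(pre-p))
for n,z,uv in(('petri',58,(320,256)),('slidebox',35,(316,198)),('beaker',50,(318,153)),('reagent',75,(344,125)),('pot',42,(281.5,122)),('rack',60,(234,291))):print(n,onplane('t',uv,z))
"
```

```text
t 2.45 tcp [ 234.59 -606.    238.71] gp [ 224.17 -600.04  253.44] F [ 0.74  0.41 -0.15] gap 88.0
x [ 0.67 -0.39  0.63] y [-0.5  -0.87 -0.  ] z [ 0.55 -0.31 -0.78] q [ 1.62  0.41 -0.3   1.96 -0.93  0.48  0.05]
pre [ 425.78 -260.54  202.37] tool shift [ -27.38 -394.79   24.71]
petri [425.46 -18.2   58.  ]
slidebox [577.62  -4.78  35.  ]
beaker [696.05  -8.12  50.  ]
reagent [766.11 -74.82  75.  ]
pot [780.33  91.51  42.  ]
rack [332.55 200.49  60.  ]
```

Emit:
{"method": "arm_command", "body": {
  "steps": [
    [[0,0,0],[-2.7,-39.5,2.5],1],
    [[0,0,0],[-2.7,-39.5,2.5],1],
    [[0,0,0],[-2.7,-39.5,2.5],1],
    [[0,0,0],[-2.7,-39.5,2.5],1],
    [[0,0,0],[-2.7,-39.5,2.5],1],
    [[0,0,0],[-2.7,-39.5,2.5],1],
    [[0,0,0],[-2.7,-39.5,2.5],1],
    [[0,0,0],[-2.7,-39.5,2.5],1],
    [[0,0,0],[-2.7,-39.5,2.5],1],
    [[0,0,0],[-2.7,-39.5,2.5],1]
  ]
}}

```text
time_s: 3.7
position: [378.8, -350.2, 232.8]
orientation: [0.073, 0.921, -0.238, 0.299]
wrist_force: [0.0, -0.4, 1.1]
finger_gap: 88.1
```

```bash
python3 -c "
from h import *
from workcell import imaging
for n in('side','top'): cv2.imwrite('pics/%s1.png'%n,imaging.camera(n)['frame'])
p,R=state()
G=np.array([482,-293.,125]);print('to grasp, tool',R.T@(G+19*R[:,2]-p))
"
```

```text
t 3.8 tcp [ 381.23 -347.67  232.66] gp [ 371.37 -342.48  248.06] F [ 0.15  0.27 -0.37] gap 88.2
x [ 0.71 -0.39  0.59] y [-0.48 -0.88 -0.01] z [ 0.52 -0.27 -0.81] q [ 0.51  0.11  0.26  2.38 -1.31  0.19 -0.07]
to grasp, tool [-12.79 -95.1  143.6 ]
```

View pics/side1.png

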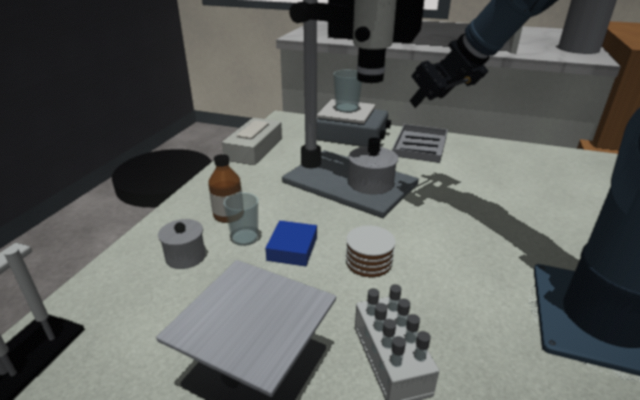

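View pics/top1.png

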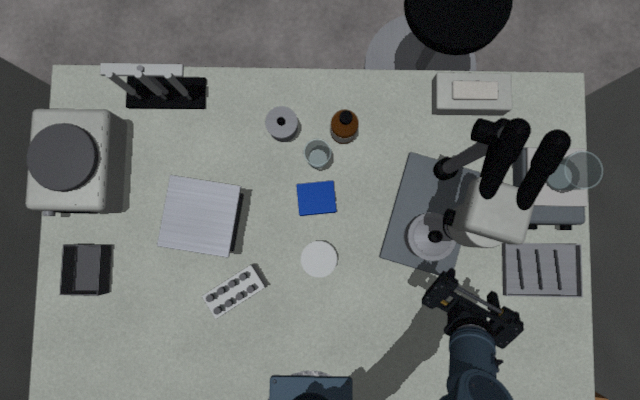

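```bash
cat > fit.py <<'E'
from h import *
import itertools
D=[([1.13578779,0.53712686,-0.00446328,1.53887606,0.00264635,1.06729288,-0.07121652],[234.09166986,-605.7241616,237.86318256],[-8.17025614e-04,9.83036225e-01,1.83409542e-01,-2.30121306e-04])]
E
python3 - <<'E'
from workcell import ctrl
o=ctrl.get_obs()
print(repr(o["qpos"]),repr(o["position"]),repr(o["orientation"]))
E
cat > kin.py <<'E'
from h import *
def Rz(a):return Ro.from_euler('z',a).as_matrix()
def Ry(a):return Ro.from_euler('y',a).as_matrix()
def fk(q,par,sg):
    d1,d3,d5,d7,a,b,o1,o7=par;q=np.asarray(q)*sg
    e=np.array
    R=Rz(q[0]+o1);p=e([0,0,d1.real])+R@e([b,0,0])
    R=R@Ry(q[1])@Rz(q[2]);p=p+R@e([a,0,d3])
    R=R@Ry(q[3]);p=p+R@e([-a,0,0])
    R=R@Rz(q[4]);p=p+R@e([0,0,d5])
    R=R@Ry(q[5])
    R=R@Rz(q[6]+o7);p=p+R@e([0,0,d7])
    return p,R
E
python3 - <<'E'
from kin import *
import itertools
from workcell import ctrl
o=ctrl.get_obs()
w=lambda q:Ro.from_quat([q[1],q[2],q[3],q[0]]).as_matrix()
D=[([1.13578779,0.53712686,-0.00446328,1.53887606,0.00264635,1.06729288,-0.07121652],[234.09166986,-605.7241616,237.86318256],w([-8.17025614e-04,9.83036225e-01,1.83409542e-01,-2.30121306e-04])),
(o["qpos"],o["position"],w(o["orientation"])),
([1.62,.41,-.30,1.96,-.93,.48,.05],[234.59,-606,238.71],w([0.086,0.91,-0.242,0.324]))]
best=[]
for s in itertools.product([1,-1],repeat=4):
    sg=np.array([s[0],1,s[1],1,s[2],1,s[3]])
    def f(v):
        r=[]
        for q,p,R in D:
            P,Q=fk(q,v,sg);r+=list((P-p)/10)+list((Q-R).ravel()*30)
        return r
    for o1 in(0,1.57,3.14,-1.57,-2.34):
      for o7 in (0,1.57,3.14,-1.57):
        x=least_squares(f,[350,400,400,250,0,0,o1,o7],max_nfev=60);best.append((x.cost,sg.tolist(),x.x))
best.sort(key=lambda t:t[0])
for b in best[:3]+[b for b in best if b[1]!=best[0][1]][:1]:print(b)
E
```

```text
array([ 0.50718176,  0.10523797,  0.26003126,  2.37878051, -1.30559647,
        0.19274403, -0.06938885]) array([ 381.23161849, -347.66507679,  232.66319202]) array([ 0.07168556,  0.92201555, -0.23452882,  0.29957427])
(np.float64(3.288024688398581), [-1, 1, -1, 1, -1, 1, -1], array([ 3.07582737e+02,  4.76560851e+02,  4.37794331e+02,  2.78349051e+02,
        4.06335692e+01, -3.63343269e+01, -4.94129141e-02,  1.52596912e+00]))
(np.float64(3.2880246883986244), [-1, 1, -1, 1, -1, 1, -1], array([ 3.07582721e+02,  4.76560852e+02,  4.37794326e+02,  2.78349039e+02,
        4.06335745e+01, -3.63343267e+01, -4.94129089e-02,  1.52596912e+00]))
(np.float64(3.2880246883986595), [-1, 1, -1, 1, -1, 1, -1], array([ 3.07582719e+02,  4.76560856e+02,  4.37794325e+02,  2.78349046e+02,
        4.06335827e+01, -3.63343456e+01, -4.94129134e-02,  1.52596912e+00]))
(np.float64(37.90920404467129), [-1, 1, -1, 1, -1, 1, 1], array([ 3.20249985e+02,  4.77265453e+02,  4.42567840e+02,  2.86840604e+02,
        3.34538839e+01, -3.16723436e+01, -5.51659663e-02, -4.70158378e+00]))
```

```bash
cat > kin.py <<'E'
from h import *
def Rz(a):return Ro.from_euler('z',a).as_matrix()
def Ry(a):return Ro.from_euler('y',a).as_matrix()
sg=np.array([-1,1,-1,1,-1,1,-1.])
e=np.array
def fk(q,par):
    d1,d3,d5,d7,a,a2,b,y2,y4,y6,x7,o1,o2,o4,o6,o7=par;q=np.asarray(q)*sg
    R=Rz(q[0]+o1);p=e([0,0,d1])+R@e([b,y2,0])
    R=R@Ry(q[1]+o2)@Rz(q[2]);p=p+R@e([a,y4,d3])
    R=R@Ry(q[3]+o4);p=p+R@e([a2,0,0])
    R=R@Rz(q[4]);p=p+R@e([0,y6,d5])
    R=R@Ry(q[5]+o6);p=p+R@e([x7,0,0])
    R=R@Rz(q[6]+o7);p=p+R@e([0,0,d7])
    return p,R
w=lambda q:Ro.from_quat([q[1],q[2],q[3],q[0]]).as_matrix()
import json
def data():
    return [(e(q),e(p),w(o)) for q,p,o in json.load(open('data.json'))]
def rec():
    from workcell import ctrl
    import os
    o=ctrl.get_obs();L=json.load(open('data.json')) if os.path.exists('data.json') else []
    L.append([list(o["qpos"]),list(o["position"]),list(o["orientation"])]);json.dump(L,open('data.json','w'))
x0=e([307,476,438,278,20,-20,0,0,0,0,0,-.05,0,0,0,1.526]);sd=e([60,60,60,60,40,40,40,40,40,40,40,.2,.02,.02,.02,.3])
def fit():
    D=data()
    def f(v):
        r=list((v-x0)/sd*.3)
        for q,p,R in D:
            P,Q=fk(q,v);r+=list((P-p)/1)+list((Q-R).ravel()*300)
        return r
    s=least_squares(f,x0);
    for q,p,R in D:
        P,Q=fk(q,s.x);print("res",P-p,np.degrees(Ro.from_matrix(Q.T@R).magnitude()))
    return s.x
E
python3 - <<'E'
from kin import *
L=[([1.13578779,0.53712686,-0.00446328,1.53887606,0.00264635,1.06729288,-0.07121652],[234.09166986,-605.7241616,237.86318256],[-8.17025614e-04,9.83036225e-01,1.83409542e-01,-2.30121306e-04]),
([1.62,.41,-.30,1.96,-.93,.48,.05],[234.59,-606,238.71],[0.086,0.91,-0.242,0.324])]
json.dump(L,open('data.json','w'));rec()
np.set_printoptions(suppress=True,precision=2)
v=fit();print(v);np.save('par.npy',v)
lo=e([-2.7,-.37,-1.27,.24,-1.31,.19,-2.76]);hi=e([2.7,2.16,1.26,2.4,4.45,1.91,2.76])
G=e([482,-293.,125])
def ik(Gp,az,tilt,sgn,n=60,seed=0):
    f=e([np.cos(az),np.sin(az),0]);a=np.sin(tilt)*f-e([0,0,np.cos(tilt)]);y=np.cross(a,f);y/=np.linalg.norm(y);y*=sgn
    R=np.c_[np.cross(y,a),y,a];p=Gp+19*a;rng=np.random.default_rng(seed);out=[]
    mid=(lo+hi)/2
    for _ in range(n):
        q0=rng.uniform(lo,hi)
        h=lambda q:np.r_[fk(q,v)[0]-p,((fk(q,v)[1]-R)*300).ravel(),.5*(q-mid)/(hi-lo)]
        s=least_squares(h,q0,bounds=(lo,hi),max_nfev=60)
        P,Q=fk(s.x,v);er=np.linalg.norm(P-p)+300*np.linalg.norm(Q-R)
        if er<6: out.append((np.min(np.minimum(s.x-lo,hi-s.x)),s.x))
    out.sort(key=lambda t:-t[0]);u=[]
    for m,q in out:
        if all(np.abs(q-k[1]).max()>.3 for k in u):u.append((m,q))
    return u[:3]
for tilt in(35,40,45):
  for az in(-30,-15):
    for sgn in(1,-1):
      for m,q in ik(G,np.radians(az),np.radians(tilt),sgn,12): print(tilt,az,sgn,round(m,2),q)
E
```

```text
res [0. 0. 0.] 0.1507000408130042
res [-0.   -0.   -0.01] 0.24370244119506257
res [0. 0. 0.] 0.15381356389571063
[329.2  505.53 438.96 317.38  22.35 -14.36 -12.92 -26.2  -14.45  -4.89
   1.64   0.    -0.01   0.01  -0.     1.57]
35 -30 1 0.09 [ 1.03  0.55 -0.65  2.31  2.28  0.4   2.52]
35 -30 1 0.03 [-0.38  0.74  1.05  2.37  4.11  0.61  0.31]
35 -30 -1 0.1 [ 1.39  0.8  -1.12  2.3   2.02  0.69 -0.19]
35 -30 -1 0.1 [ 1.17  0.61 -0.82  2.3   2.16  0.48 -0.45]
35 -30 -1 0.05 [-0.02  0.52  0.56  2.35  3.74  0.34 -2.32]
35 -15 1 0.05 [-0.19  0.68  0.93  2.35  4.24  0.71  0.55]
35 -15 1 0.03 [ 1.15  0.57 -0.66  2.28  2.65  0.22  2.49]
35 -15 -1 0.13 [ 1.51  0.83 -1.14  2.27  2.    0.5   0.16]
35 -15 -1 0.12 [ 1.34  0.66 -0.9   2.28  2.22  0.31 -0.16]
35 -15 -1 0.06 [-0.07  0.59  0.77  2.34  4.2   0.6  -2.5 ]
40 -30 1 0.04 [ 1.09  0.6  -0.71  2.36  2.48  0.53  2.36]
40 -30 1 0.01 [0.25 0.49 0.24 2.39 3.25 0.43 1.36]
40 -30 -1 0.05 [ 1.4   0.83 -1.12  2.35  2.23  0.76 -0.36]
40 -30 -1 0.05 [ 1.14  0.62 -0.77  2.35  2.43  0.55 -0.71]
40 -30 -1 0.02 [ 0.45  0.48  0.01  2.38  3.05  0.42 -1.54]
40 -15 1 0.08 [ 1.26  0.63 -0.76  2.32  2.81  0.34  2.39]
40 -15 1 0.01 [-0.17  0.71  0.92  2.39  4.07  0.82  0.71]
40 -15 -1 0.08 [ 1.55  0.88 -1.17  2.32  2.26  0.54 -0.03]
40 -15 -1 0.08 [ 1.4   0.71 -0.94  2.32  2.54  0.4  -0.41]
40 -15 -1 0.02 [ 0.01  0.59  0.68  2.38  3.99  0.67 -2.28]
45 -30 1 0.0 [ 1.12  0.65 -0.74  2.4   2.62  0.68  2.26]
45 -30 -1 0.01 [ 1.43  0.92 -1.16  2.39  2.38  0.89 -0.42]
45 -30 -1 0.0 [ 1.12  0.65 -0.74  2.4   2.62  0.68 -0.88]
45 -15 1 0.03 [ 1.21  0.63 -0.68  2.37  3.1   0.47  2.12]
45 -15 1 0.0 [0.46 0.53 0.17 2.4  3.68 0.62 1.31]
45 -15 -1 0.04 [ 1.57  0.93 -1.15  2.36  2.5   0.59 -0.2 ]
45 -15 -1 0.04 [ 1.35  0.7  -0.84  2.36  2.91  0.47 -0.76]
45 -15 -1 0.03 [ 1.11  0.59 -0.56  2.37  3.22  0.47 -1.18]
```

```bash
cat >> kin.py <<'E'
lo=e([-2.7,-.37,-1.27,.24,-1.31,.19,-2.76]);hi=e([2.7,2.16,1.26,2.4,4.45,1.91,2.76])
def ori(az,tilt,sgn):
    f=e([np.cos(az),np.sin(az),0]);a=np.sin(tilt)*f-e([0,0,np.cos(tilt)]);y=np.cross(a,f);y/=np.linalg.norm(y);y*=sgn
    return np.c_[np.cross(y,a),y,a]
def solve(v,p,R,q0,reg=.5,ref=None):
    ref=(lo+hi)/2 if ref is None else ref
    h=lambda q:np.r_[fk(q,v)[0]-p,((fk(q,v)[1]-R)*300).ravel(),reg*(q-ref)/(hi-lo)]
    s=least_squares(h,np.clip(q0,lo+1e-3,hi-1e-3),bounds=(lo,hi),max_nfev=60)
    P,Q=fk(s.x,v);return s.x,np.linalg.norm(P-p)+300*np.linalg.norm(Q-R)
E
cat > s.py <<'E'
from kin import *
np.set_printoptions(suppress=True,precision=2)
v=np.load('par.npy');rng=np.random.default_rng(0)
for nm,G in(('lid',e([482,-293.,125])),('stand',e([523,283,155.]))):
  for az in range(-180,180,30):
    for sgn in(1,-1):
      out=[]
      for k in range(8):
        R=ori(np.radians(az),np.radians(38),sgn);q,er=solve(v,G+19*R[:,2],R,rng.uniform(lo,hi),1)
        if er<8: out.append((np.min(np.minimum(q-lo,hi-q)),q))
      if out:
        m,q=max(out,key=lambda t:t[0]);print(nm,az,sgn,round(m,2),q)
E
time python3 s.py
```

```text
lid -180 1 0.44 [0.31 0.88 0.07 1.41 0.17 1.47 1.87]
lid -180 -1 0.46 [ 0.2   0.9   0.24  1.42  0.06  1.45 -1.18]
lid -150 1 0.62 [ 0.24  0.8  -0.    1.59  0.46  1.29  2.08]
lid -150 -1 0.69 [-0.14  0.88  0.57  1.62  0.07  1.18 -0.74]
lid -120 1 0.58 [ 0.43  0.73 -0.37  1.82  0.93  1.18  2.11]
lid -120 -1 0.58 [ 0.46  0.73 -0.41  1.82  0.95  1.2  -1.04]
lid -90 1 0.34 [ 0.69  0.7  -0.68  2.06  1.39  1.09  2.2 ]
lid -90 -1 0.34 [ 0.58  0.65 -0.54  2.06  1.34  1.01 -0.93]
lid -60 1 0.12 [ 0.5   0.52 -0.31  2.28  1.82  0.62  2.23]
lid -60 -1 0.14 [ 0.97  0.69 -0.87  2.26  1.83  0.92 -0.76]
lid -30 1 0.06 [ 0.85  0.51 -0.43  2.34  2.62  0.4   2.14]
lid -30 -1 0.07 [ 1.22  0.66 -0.88  2.33  2.28  0.56 -0.53]
lid 0 1 0.13 [ 0.84  0.51 -0.18  2.25  4.32  0.36  1.04]
lid 0 -1 0.12 [ 0.94  0.52 -0.28  2.24  4.29  0.31 -2.06]
lid 30 1 0.23 [ 1.35  0.71 -0.7   2.02 -0.55  0.42  0.25]
lid 30 -1 0.22 [ 1.07  0.62 -0.34  2.03 -0.97  0.56 -2.54]
lid 60 1 0.62 [ 1.07  0.74 -0.38  1.78 -0.51  0.9   0.61]
lid 60 -1 0.41 [ 0.64  0.71  0.19  1.81 -0.9   1.07 -2.24]
lid 90 1 0.7 [ 1.07  0.88 -0.54  1.54 
[... 1126 characters left out ...]
1 0.22 [-0.1   0.62 -0.82  2.18  1.72  0.84 -0.63]
stand 30 1 0.14 [-0.02  0.51 -0.63  2.26  2.28  0.36  2.52]
stand 30 -1 0.15 [ 0.24  0.65 -0.96  2.25  2.07  0.52 -0.31]
stand 60 1 0.05 [ 0.58  0.88 -1.22  2.16  1.57  0.34 -2.24]
stand 60 -1 0.06 [ 0.58  0.88 -1.21  2.16  1.57  0.34  0.9 ]
stand 90 1 0.4 [ 0.06  0.61 -0.4   1.95 -0.81  0.59  0.41]
stand 90 -1 0.1 [ 0.57  0.95 -1.17  1.94  0.41  0.51  2.52]
stand 120 1 0.71 [ 0.01  0.73 -0.39  1.69 -0.48  0.97  0.53]
stand 120 -1 0.42 [-0.38  0.7   0.16  1.71 -0.84  1.12 -2.34]
stand 150 1 0.61 [ 0.07  0.92 -0.66  1.43 -0.05  1.3   0.59]
stand 150 -1 0.55 [-0.33  0.82 -0.01  1.46 -0.49  1.36 -2.21]
real	1m18.088s
user	1m17.454s
sys	0m0.138s
```

Emit:
{"method": "arm_command", "body": {
  "steps": [
    [[0,0,0],[0,40,0],1],
    [[0,0,0],[0,40,0],1],
    [[0,0,0],[0,40,0],1],
    [[0,-6,0],[0,30,0],1],
    [[0,-8,0],[0,0,0],1],
    [[0,-8,0],[0,0,0],1],
    [[0,-8,0],[0,0,0],1],
    [[0,-6,0],[0,0,0],1]
  ]
}}

```text
time_s: 4.8
position: [310.6, -477.8, 230.9]
orientation: [-0.003, 0.969, -0.247, 0.021]
wrist_force: [0.1, 0.1, 0.2]
finger_gap: 88.3
```

```bash
python3 -c "
from kin import *
p,R=state();rec();v=fit();np.save('par.npy',v)
Rt=np.c_[[.358,-.934*-1*-1,0],[0,0,0],[0,0,-1]]
t=np.radians(-69);y=e([np.cos(t),np.sin(t),0]);z=e([0,0,-1.]);Rt=np.c_[np.cross(y,z),y,z]
print('turn',np.degrees(Ro.from_matrix(R.T@Rt).as_rotvec()))
"
```

```text
t 4.8 tcp [ 310.6  -477.84  230.94] gp [ 309.81 -477.76  249.92] F [0.08 0.09 0.2 ] gap 88.3
x [ 0.88 -0.48  0.04] y [-0.48 -0.88 -0.02] z [ 0.04 -0.   -1.  ] q [ 0.45  0.45  0.64  1.81 -0.37  0.96 -0.82]
res [0.01 0.57 0.01] 0.2040540588585
res [-0.39 -0.79  0.64] 0.3096153668997257
res [ 0.14  0.74 -0.21] 0.16667454374336327
res [-0.31 -0.52 -0.44] 0.15104582049186313
turn [  0.1   -2.45 -49.57]
```

Emit:
{"method": "arm_command", "body": {
  "steps": [
    [[0,-0.4,-8.3],[0,0,0],1],
    [[0,-0.4,-8.3],[0,0,0],1],
    [[0,-0.4,-8.3],[0,0,0],1],
    [[0,-0.4,-8.3],[0,0,0],1],
    [[0,-0.4,-8.3],[0,0,0],1],
    [[0,-0.4,-8.3],[0,0,0],1],
    [[0,0,0],[20,-40,-5],1],
    [[0,0,0],[20,-40,-5],1],
    [[0,0,0],[20,-40,-5],1],
    [[0,0,0],[20,-40,-5],1]
  ]
}}

```text
time_s: 6.05
position: [326.8, -298.1, 250.4]
orientation: [0.002, 0.983, 0.184, 0.002]
wrist_force: [1.3, -0.1, -0.4]
finger_gap: 87.8
```

```bash
cat > nxt.py <<'E'
from kin import *
import sys
# args: target grasp point az tilt sgn  (deg) or TCP
p,R=state();rec()
E
python3 -c "
from kin import *
p,R=state();rec();v=fit();np.save('par.npy',v)
t=0;y=e([1.,0,0]);z=e([0,0,-1.]);Rt=np.c_[np.cross(y,z),y,z]
print('turn',np.degrees(Ro.from_matrix(R.T@Rt).as_rotvec()))
T=e([390,-150,260.]);print('shift',R.T@(T-p), 'after', Rt.T@(T-p))
"
```

```text
t 6.05 tcp [ 326.84 -298.12  250.43] gp [ 326.76 -298.05  269.43] F [ 1.28 -0.07 -0.4 ] gap 87.8
x [0.93 0.36 0.  ] y [ 0.36 -0.93  0.  ] z [ 0. -0. -1.] q [ 0.26  0.16  0.42  2.07 -0.08  0.92 -0.47]
res [ 0.43  0.58 -0.86] 0.1453022299958901
res [-0.53 -0.72  1.75] 0.3439519547303184
res [ 0.21  0.87 -1.03] 0.13275517363121545
res [-0.31 -0.12 -0.15] 0.1313608951084201
res [-0.13 -0.75  0.29] 0.15669421171811534
turn [  0.32   0.04 -68.82]
shift [ 112.44 -115.24   -9.84] after [148.12  63.16  -9.57]
```

Emit:
{"method": "arm_command", "body": {
  "steps": [
    [[0,0,0],[37.5,-38.5,-3],1],
    [[0,0,0],[37.5,-38.5,-3],1],
    [[0,0,0],[37.5,-38.5,-3],1],
    [[0,0,-9.8],[0,0,0],1],
    [[0,0,-9.8],[0,0,0],1],
    [[0,0,-9.8],[0,0,0],1],
    [[0,0,-9.8],[0,0,0],1],
    [[0,0,-9.8],[0,0,0],1],
    [[0,0,-9.8],[0,0,0],1],
    [[0,0,-9.8],[0,0,0],1]
  ]
}}

```text
time_s: 7.3
position: [390.0, -151.2, 259.0]
orientation: [0.003, 0.706, 0.708, 0.0]
wrist_force: [0.5, -0.1, -0.0]
finger_gap: 87.8
```

```bash
cat > nxt.py <<'E'
from kin import *
def plan(G,az,tilt,sgn,back):
    p,R=state();rec();v=np.load('par.npy')
    Rt=ori(np.radians(az),np.radians(tilt),sgn);T=e(G,float)+(19-back)*Rt[:,2]
    print('turn',np.degrees(Ro.from_matrix(R.T@Rt).as_rotvec()),'T',T,'shift in tool now',R.T@(T-p),'after turn',Rt.T@(T-p))
    q=None
    from workcell import ctrl
    q0=ctrl.get_obs()["qpos"];print('ik',solve(v,T,Rt,q0,.05,q0))
E
python3 -c "
from nxt import *
plan([482,-293,125],-90,40,-1,110)
plan([482,-293,125],-90,40,-1,0)
plan([482,-293,125],-75,40,-1,0)
"
```

```text
t 7.3 tcp [ 390.03 -151.15  259.04] gp [ 389.96 -151.09  278.04] F [ 0.48 -0.14 -0.01] gap 87.8
x [-0.  1. -0.] y [1. 0. 0.] z [ 0. -0. -1.] q [ 0.08  0.1   0.19  2.1  -0.02  0.93  0.29]
turn [  0.24 -39.8    0.03] T [ 482.   -234.51  194.71] shift in tool now [-83.29  91.58  64.95] after turn [-22.5   91.97 102.86]
ik (array([-0.2 ,  0.44,  0.2 ,  2.08,  0.86,  0.86, -0.68]), np.float64(1.235146650471824e-06))
t 7.3 tcp [ 390.03 -151.15  259.04] gp [ 389.96 -151.09  278.04] F [ 0.48 -0.14 -0.01] gap 87.8
x [-0.  1. -0.] y [1. 0. 0.] z [ 0. -0. -1.] q [ 0.08  0.1   0.19  2.1  -0.02  0.93  0.29]
turn [  0.24 -39.8    0.03] T [ 482.   -305.21  110.45] shift in tool now [-153.71   91.15  149.46] after turn [-22.5   91.97 212.86]
ik (array([-0.08,  0.62,  0.22,  2.08,  1.05,  0.67, -0.82]), np.float64(5.7977575233353115e-05))
t 7.3 tcp [ 390.03 -151.15  259.04] gp [ 389.96 -151.09  278.04] F [ 0.48 -0.14 -0.01] gap 87.8
x [-0.  1. -0.] y [1. 0. 0.] z [ 0. -0. -1.] q [ 0.08  0.1   0.19  2.1  -0.02  0.93  0.29]
turn [ -5.03 -39.55 -14.35] T [ 485.16 -304.8   110.45] shift in tool now [-153.3    94.31  149.47] after turn [-37.03  52.12 225.05]
ik (array([-0.12,  0.59,  0.31,  2.21,  1.4 ,  0.49, -0.94]), np.float64(0.0006222269966451618))
```

Emit:
{"method": "arm_command", "body": {
  "steps": [
    [[0,-8,0],[0,0,0],1],
    [[0,-8,0],[0,0,0],1],
    [[0,-8,0],[0,0,0],1],
    [[0,-8,0],[0,0,0],1],
    [[0,-8,0],[0,0,0],1],
    [[0,0,0],[-4.5,18.4,20.5],1],
    [[0,0,0],[-4.5,18.4,20.5],1],
    [[0,0,0],[-4.5,18.4,20.5],1],
    [[0,0,0],[-4.5,18.4,20.5],1],
    [[0,0,0],[-4.5,18.4,20.5],1]
  ]
}}

```text
time_s: 8.55
position: [482.4, -235.3, 194.4]
orientation: [0.243, 0.666, 0.663, -0.242]
wrist_force: [-0.7, -0.3, 0.1]
finger_gap: 88.3
```

```bash
python3 -c "
from nxt import *
from workcell import imaging
for n in('side','top'):
    f=imaging.camera(n)['frame'];cv2.imwrite('pics/%s2.png'%n,f)
    x,y=(270,40) if n=='side' else (360,130)
    cv2.imwrite('pics/%s2c.png'%n,cv2.resize(f[y:y+180,x:x+200],None,fx=3.3,fy=3.3,interpolation=cv2.INTER_CUBIC))
plan([482,-293,125],-90,40,-1,0)
"
```

```text
t 8.65 tcp [ 482.17 -236.26  194.26] gp [ 482.22 -224.01  208.78] F [ 0.27 -0.6  -0.03] gap 88.2
x [ 0.01  0.76 -0.64] y [ 1.   -0.01  0.  ] z [-0.   -0.64 -0.76] q [-0.16  0.45  0.14  2.07  0.88  0.88 -0.7 ]
turn [-0.14  0.15 -0.36] T [ 482.   -305.21  110.45] shift in tool now [  1.34   0.09 108.52] after turn [  1.05  -0.17 108.53]
ik (array([ 0.  ,  0.61,  0.13,  2.08,  1.1 ,  0.71, -0.85]), np.float64(0.0004285716939887586))
```

View pics/side2c.png

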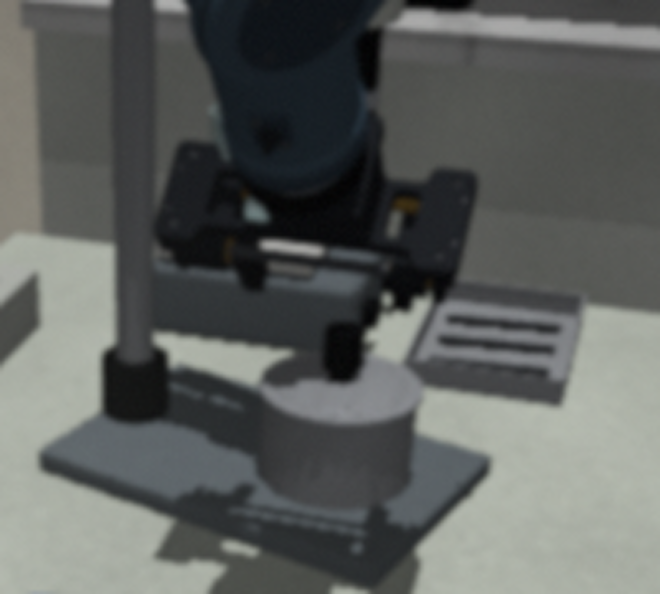

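View pics/top2c.png

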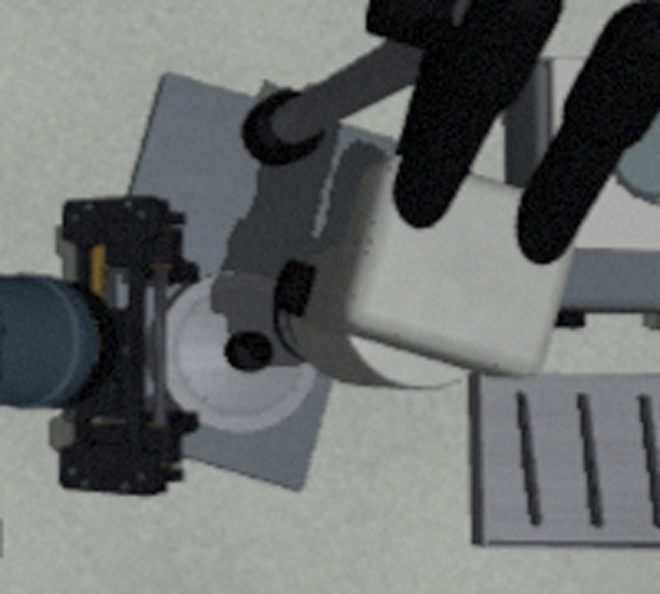

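Emit:
{"method": "arm_command", "body": {
  "steps": [
    [[0,0,0],[0.2,0,20],1],
    [[0,0,0],[0.2,0,20],1],
    [[0,0,0],[0.2,0,20],1],
    [[0,0,0],[0.2,0,20],1],
    [[0,0,0],[0.2,0,15],1],
    [[0,0,0],[0,0,8],1],
    [[0,0,0],[0,0,0],1]
  ]
}}

```text
time_s: 9.52
position: [482.2, -299.5, 116.0]
orientation: [0.244, 0.665, 0.663, -0.242]
wrist_force: [-0.2, 0.4, -0.2]
finger_gap: 88.3
```

```bash
python3 -c "
from nxt import *
from workcell import imaging
for n in('side','top'):
    f=imaging.camera(n)['frame']
    x,y=(270,40) if n=='side' else (360,130)
    cv2.imwrite('pics/%s3c.png'%n,cv2.resize(f[y:y+180,x:x+200],None,fx=3.3,fy=3.3,interpolation=cv2.INTER_CUBIC))
plan([482,-293,125],-90,40,-1,0)
print(tri(e([362,33.]),e([450,217.])))
"
```

```text
t 9.625 tcp [ 482.83 -298.96  116.46] gp [ 482.79 -286.69  130.97] F [-0.14  0.2   0.8 ] gap 88.2
x [ 0.    0.76 -0.65] y [ 1. -0.  0.] z [ 0.   -0.65 -0.76] q [-0.09  0.61  0.22  2.08  1.04  0.68 -0.82]
turn [ 0.1  0.2 -0.2] T [ 482.   -305.21  110.45] shift in tool now [-0.9  -0.84  8.63] after turn [-0.93 -0.83  8.63]
ik (array([-0.07,  0.62,  0.22,  2.08,  1.06,  0.67, -0.82]), np.float64(4.194735175512927e-08))
(array([ 515.66, -257.57,  385.54]), np.float64(0.6863164876966721))
```

View pics/side3c.png

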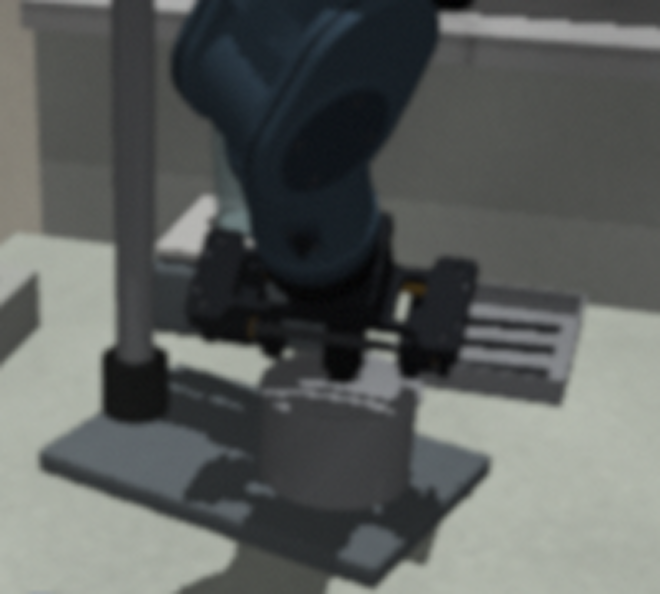

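View pics/top3c.png

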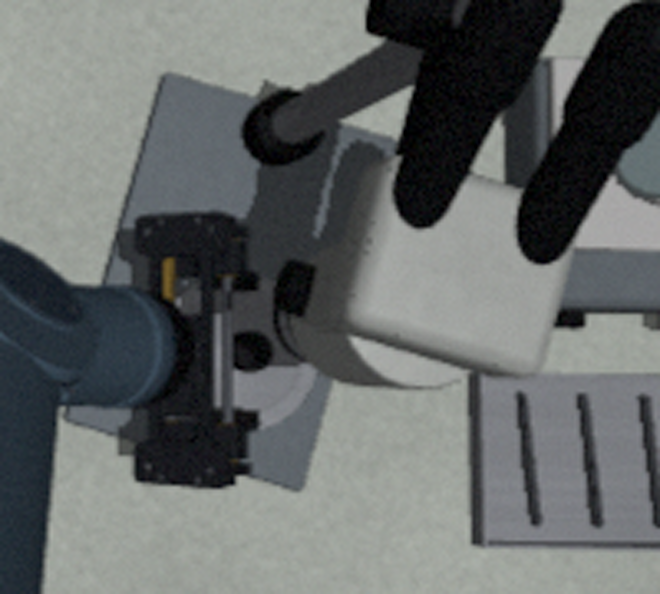

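Emit:
{"method": "arm_command", "body": {
  "steps": [
    [[0,0,0],[-0.5,-0.8,4],1],
    [[0,0,0],[-0.5,0,4],1],
    [[0,0,0],[0,0,0],0.5],
    [[0,0,0],[0,0,0],0.5],
    [[0,0,0],[0,0,0],0.3],
    [[0,0,0],[0,0,0],0.2],
    [[0,0,0],[0,0,0],0],
    [[0,0,0],[0,0,0],0],
    [[0,0,0],[0,0,0],0]
  ],
  "grip_force": 30
}}

```text
time_s: 10.75
position: [481.8, -305.2, 110.8]
orientation: [0.244, 0.665, 0.663, -0.242]
wrist_force: [0.2, -0.1, 0.3]
finger_gap: 29.3
```

```bash
python3 -c "
from nxt import *
plan([482,-293,125],-90,40,-1,0)
"
```

```text
t 10.75 tcp [ 481.83 -305.24  110.8 ] gp [ 481.8  -292.97  125.3 ] F [ 0.19 -0.14  0.33] gap 29.3
x [ 0.    0.76 -0.65] y [ 1. -0.  0.] z [ 0.   -0.65 -0.76] q [-0.08  0.63  0.23  2.08  1.06  0.66 -0.83]
turn [ 0.08  0.22 -0.19] T [ 482.   -305.21  110.45] shift in tool now [0.25 0.17 0.25] after turn [0.24 0.17 0.25]
ik (array([-0.08,  0.62,  0.23,  2.08,  1.05,  0.66, -0.82]), np.float64(1.3679009883379446e-08))
```

Emit:
{"method": "arm_command", "body": {
  "steps": [
    [[0,0,0],[-1.3,0,-1.5],0],
    [[0,0,0],[-2,0,-2.4],0],
    [[0,0,0],[-2.7,0,-3.2],0],
    [[0,0,0],[-2.7,0,-3.2],0],
    [[0,0,0],[-2.7,0,-3.2],0],
    [[0,0,0],[-2.7,0,-3.2],0],
    [[0,0,0],[-2.7,0,-3.2],0],
    [[0,0,0],[-2.7,0,-3.2],0],
    [[0,0,0],[-2.7,0,-3.2],0],
    [[0,0,0],[-1.3,0,-1.6],0]
  ]
}}

```text
time_s: 12.0
position: [481.7, -305.2, 147.5]
orientation: [0.244, 0.665, 0.663, -0.242]
wrist_force: [-0.2, 0.0, -2.7]
finger_gap: 29.4
```

```bash
python3 -c "
from nxt import *
from workcell import imaging
for n in('side','top'):
    f=imaging.camera(n)['frame']
    x,y=(270,40) if n=='side' else (360,130)
    cv2.imwrite('pics/%s4c.png'%n,cv2.resize(f[y:y+180,x:x+200],None,fx=3.3,fy=3.3,interpolation=cv2.INTER_CUBIC))
state()
"
```

```text
t 12.1 tcp [ 481.72 -305.19  147.46] gp [ 481.69 -292.93  161.97] F [ 0.5  -0.52 -1.45] gap 29.2
x [ 0.    0.76 -0.65] y [ 1. -0.  0.] z [ 0.   -0.65 -0.76] q [-0.07  0.55  0.21  2.07  1.    0.72 -0.74]
```

View pics/side4c.png

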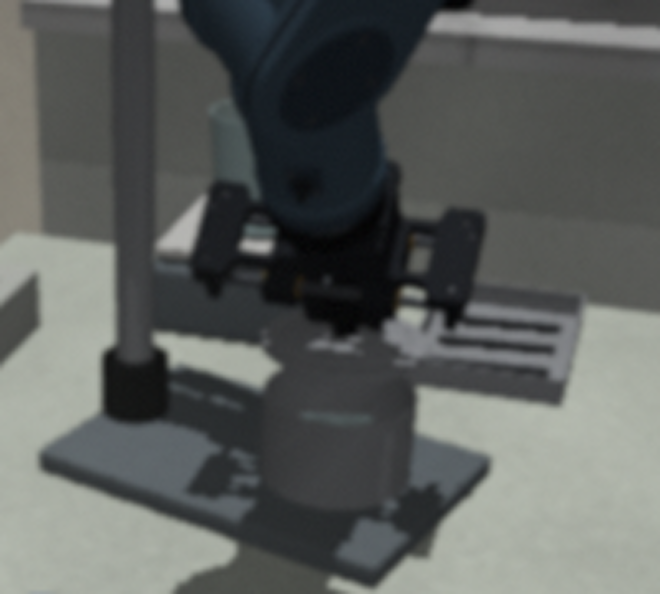

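View pics/top4c.png

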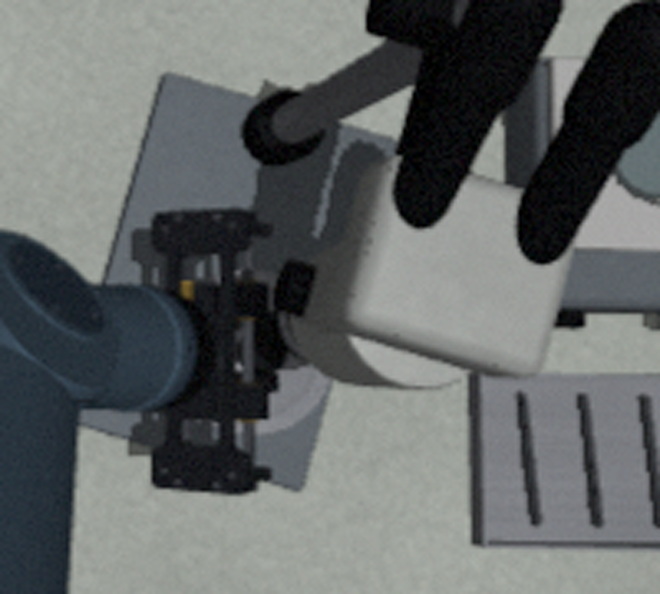

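Emit:
{"method": "arm_command", "body": {
  "steps": [
    [[0,0,0],[3.5,0,-8.2],0],
    [[0,0,0],[9.6,0,-13.4],0],
    [[0,0,0],[15.7,0,-18.5],0],
    [[0,0,0],[20.3,0,-22.4],0],
    [[0,0,0],[20.3,0,-22.4],0],
    [[0,0,0],[20.3,0,-22.4],0],
    [[0,0,0],[20.3,0,-22.4],0],
    [[0,0,0],[20.3,0,-22.4],0],
    [[0,0,0],[15.7,0,-18.5],0],
    [[0,0,0],[9.6,0,-13.4],0]
  ],
  "grip_force": 40
}}

```text
time_s: 13.35
position: [482.0, -65.5, 187.5]
orientation: [0.244, 0.664, 0.664, -0.242]
wrist_force: [0.0, -0.1, -2.5]
finger_gap: 28.8
```

```bash
python3 -c "
from nxt import *
from workcell import imaging
for n in('side',):
    f=imaging.camera(n)['frame'];cv2.imwrite('pics/%s5.png'%n,f)
plan([523,283,196],-90,40.2,-1,0)
"
```

```text
t 13.4 tcp [482.65 -63.61 187.62] gp [482.57 -51.38 202.15] F [ 0.42  2.67 -2.17] gap 29.5
x [ 0.    0.76 -0.64] y [1. 0. 0.] z [ 0.   -0.64 -0.76] q [-0.41  0.48  0.02  2.02  0.74  1.08 -0.89]
turn [ 0.25 -0.1  -0.07] T [523.   270.74 181.49] shift in tool now [ 259.76   40.94 -210.48] after turn [ 259.33   40.35 -211.13]
ik (array([-0.84,  0.78,  0.05,  1.45,  0.44,  1.46, -0.97]), np.float64(0.00024848851919838556))
```

View pics/side5.png

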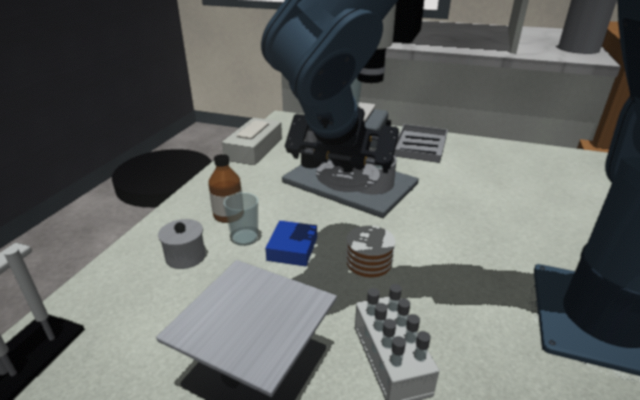

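Emit:
{"method": "arm_command", "body": {
  "steps": [
    [[0,0,0],[8.7,1.4,-7],0],
    [[0,0,0],[17.3,2.7,-14],0],
    [[0,0,0],[21.7,3.4,-17.5],0],
    [[0,0,0],[21.7,3.4,-17.5],0],
    [[0,0,0],[21.7,3.4,-17.5],0],
    [[0,0,0],[21.7,3.4,-17.5],0],
    [[0,0,0],[21.7,3.4,-17.5],0],
    [[0,0,0],[21.7,3.4,-17.5],0],
    [[0,0,0],[21.7,3.4,-17.5],0],
    [[0,0,0],[21.7,3.4,-17.5],0]
  ]
}}

```text
time_s: 14.65
position: [513.3, 191.5, 180.9]
orientation: [0.244, 0.665, 0.664, -0.242]
wrist_force: [0.6, 0.3, -4.1]
finger_gap: 29.1
```

Emit:
{"method": "arm_command", "body": {
  "steps": [
    [[0,0,0],[21.7,3.4,-17.5],0],
    [[0,0,0],[21.7,3.4,-17.5],0],
    [[0,0,0],[11,1.7,-8.7],0],
    [[0,0,0],[6.5,1,-5],0],
    [[0,0,0],[0,0,0],0]
  ]
}}

```text
time_s: 15.28
position: [523.2, 266.7, 179.1]
orientation: [0.244, 0.665, 0.663, -0.243]
wrist_force: [-0.1, -0.7, -2.9]
finger_gap: 29.3
```

```bash
python3 -c "
from nxt import *
from workcell import imaging
for n in('side','top'):
    f=imaging.camera(n)['frame'];cv2.imwrite('pics/%s6.png'%n,f)
    x,y=(130,170) if n=='side' else (130,130)
    cv2.imwrite('pics/%s6c.png'%n,cv2.resize(f[y:y+200,x:x+240],None,fx=3,fy=3,interpolation=cv2.INTER_CUBIC))
plan([523,283,158],-90,40.2,-1,0)
"
```

```text
t 15.375 tcp [523.49 265.67 179.46] gp [523.47 277.95 193.95] F [-0.12 -0.01 -2.83] gap 29.3
x [ 0.    0.76 -0.65] y [ 1. -0.  0.] z [ 0.   -0.65 -0.76] q [-0.74  0.79 -0.1   1.45  0.52  1.49 -1.04]
turn [ 0.04  0.08 -0.24] T [523.   270.74 143.49] shift in tool now [27.12 -0.62 24.16] after turn [27.09 -0.49 24.2 ]
ik (array([-0.73,  0.83, -0.11,  1.45,  0.53,  1.45, -1.07]), np.float64(2.9314096985744794e-05))
```

View pics/side6c.png

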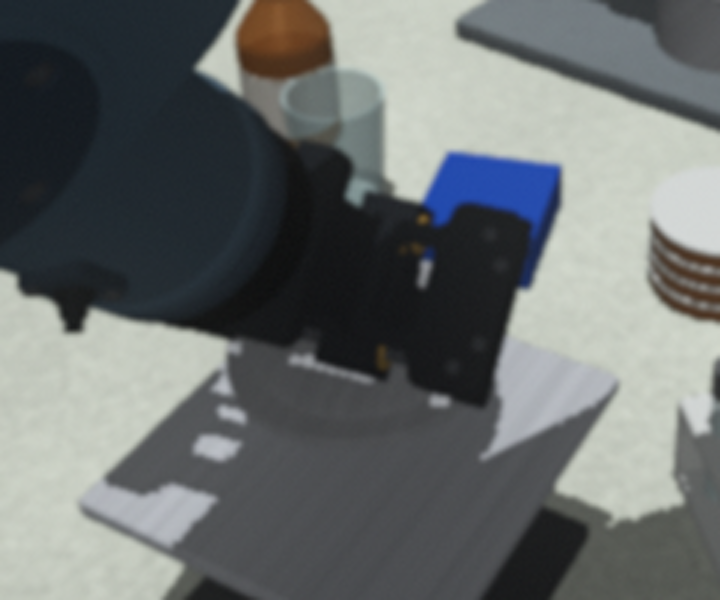

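View pics/top6c.png

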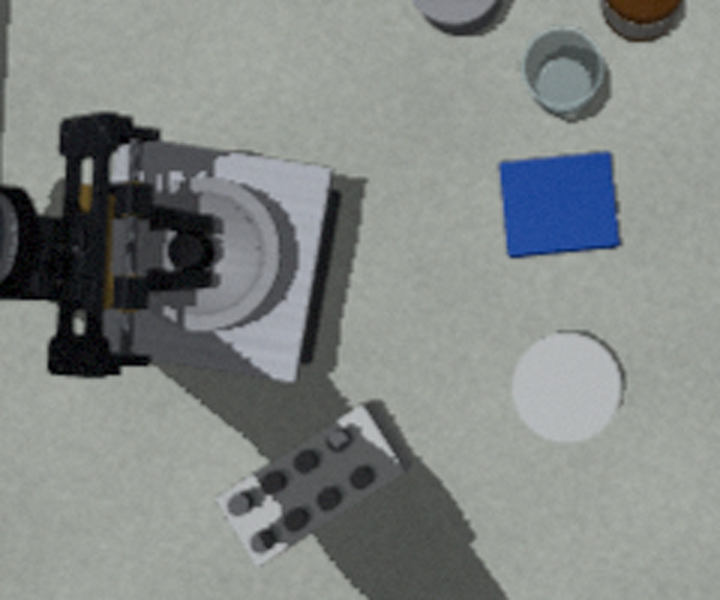

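Emit:
{"method": "arm_command", "body": {
  "steps": [
    [[0,0,0],[3.7,0,3.1],0],
    [[0,0,0],[3.7,0,3.1],0],
    [[0,0,0],[3.7,0,3.1],0],
    [[0,0,0],[3.7,0,3.1],0],
    [[0,0,0],[3.7,0,3.1],0],
    [[0,0,0],[3.7,0,3.1],0],
    [[0,0,0],[0,0,0],0],
    [[0,0,0],[0,0,0],0]
  ]
}}

```text
time_s: 16.38
position: [523.5, 271.7, 150.9]
orientation: [0.244, 0.665, 0.663, -0.242]
wrist_force: [0.1, 0.9, -2.7]
finger_gap: 29.1
```

```bash
python3 -c "
from h import *
state()"
```

```text
t 16.375 tcp [523.54 271.68 150.89] gp [523.52 283.94 165.4 ] F [ 0.05  0.88 -2.66] gap 29.1
x [ 0.    0.76 -0.65] y [ 1. -0.  0.] z [ 0.   -0.65 -0.76] q [-0.75  0.83 -0.1   1.44  0.53  1.46 -1.06]
```

Emit:
{"method": "arm_command", "body": {
  "steps": [
    [[0,0,0],[1.3,0,1.5],0],
    [[0,0,0],[1.3,0,1.5],0],
    [[0,0,0],[0.65,0,0.76],0],
    [[0,0,0],[0.65,0,0.76],0],
    [[0,0,0],[0,0,0],0]
  ]
}}

```text
time_s: 17.0
position: [523.4, 271.7, 144.7]
orientation: [0.244, 0.665, 0.663, -0.242]
wrist_force: [0.3, -0.4, -3.0]
finger_gap: 29.3
```

Emit:
{"method": "arm_command", "body": {
  "steps": [
    [[0,0,0],[0.65,0,0.76],0],
    [[0,0,0],[0.65,0,0.76],0],
    [[0,0,0],[0,0,0],0]
  ]
}}

```text
time_s: 17.38
position: [523.6, 271.7, 144.3]
orientation: [0.244, 0.665, 0.663, -0.242]
wrist_force: [-2.5, 0.9, 6.3]
finger_gap: 28.9
```

Emit:
{"method": "arm_command", "body": {
  "steps": [
    [[0,0,0],[0,0,0],0],
    [[0,0,0],[0,0,0],0],
    [[0,0,0],[0,0,0],0]
  ]
}}

```text
time_s: 17.75
position: [523.6, 271.7, 144.3]
orientation: [0.244, 0.665, 0.663, -0.242]
wrist_force: [-2.2, 0.5, 6.9]
finger_gap: 29.3
```

```bash
python3 -c "
from h import *
from workcell import imaging
state()
for n in('side','top'):
    f=imaging.camera(n)['frame'];cv2.imwrite('pics/%s7.png'%n,f)
    x,y=(150,250) if n=='side' else (140,160)
    cv2.imwrite('pics/%s7c.png'%n,cv2.resize(f[y:y+130,x:x+180],None,fx=4.4,fy=4.4,interpolation=cv2.INTER_CUBIC))
"
```

```text
t 17.75 tcp [523.59 271.7  144.29] gp [523.56 283.98 158.78] F [-2.24  0.54  6.89] gap 29.3
x [ 0.    0.76 -0.65] y [ 1. -0.  0.] z [ 0.   -0.65 -0.76] q [-0.75  0.84 -0.1   1.45  0.53  1.45 -1.06]
```

View pics/side7c.png

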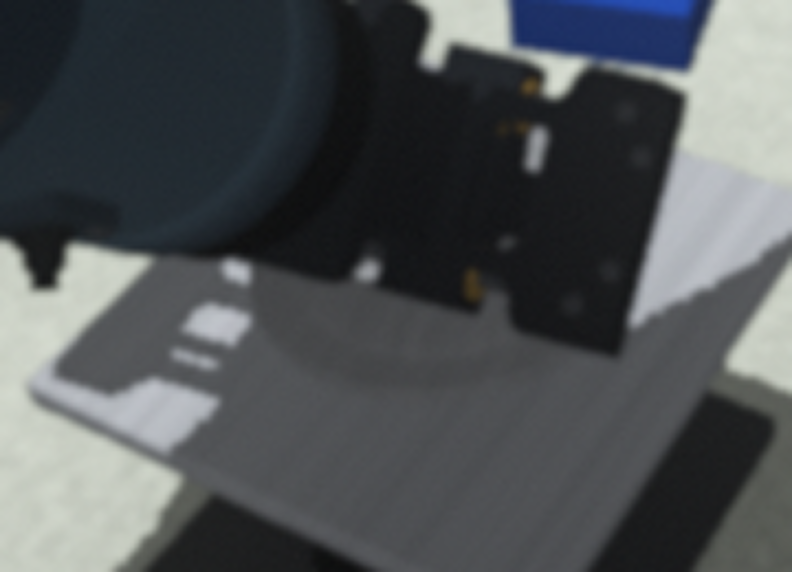

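View pics/top7c.png

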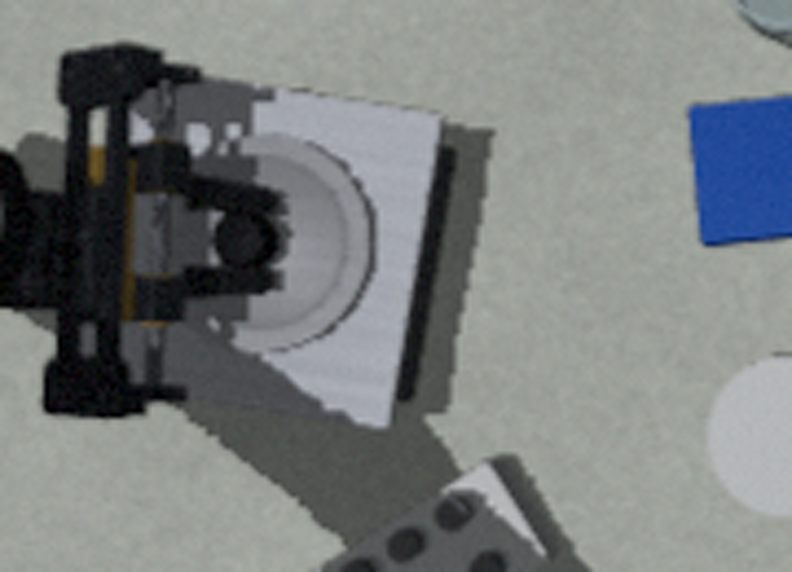

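Emit:
{"method": "arm_command", "body": {
  "steps": [
    [[0,0,0],[0,0,0],0],
    [[0,0,0],[0,0,0],0],
    [[0,0,0],[0,0,0],0]
  ],
  "grip_force": 5
}}

```text
time_s: 18.23
position: [523.6, 271.8, 144.2]
orientation: [0.244, 0.665, 0.663, -0.242]
wrist_force: [-1.8, 0.7, 5.0]
finger_gap: 29.8
```

Emit:
{"method": "arm_command", "body": {
  "steps": [
    [[0,0,0],[0,0,0],0.45],
    [[0,0,0],[0,0,0],0.6],
    [[0,0,0],[0,0,0],0.8],
    [[0,0,0],[0,0,0],1],
    [[0,0,0],[0,0,0],1],
    [[0,0,0],[0,0,0],1],
    [[0,0,0],[0,0,0],1],
    [[0,0,0],[0,0,0],1]
  ]
}}

```text
time_s: 19.23
position: [523.5, 271.7, 142.8]
orientation: [0.244, 0.665, 0.663, -0.242]
wrist_force: [-0.3, -0.0, -0.3]
finger_gap: 88.2
```

Open and force‑free. Retreat along the tool axis.

Emit:
{"method": "arm_command", "body": {
  "steps": [
    [[0,0,0],[0,0,-5],1],
    [[0,0,0],[0,0,-10],1],
    [[0,0,0],[0,0,-20],1],
    [[0,0,0],[0,0,-20],1],
    [[0,0,0],[0,0,-20],1],
    [[0,0,0],[0,0,-20],1],
    [[0,0,0],[0,0,-20],1],
    [[0,0,0],[0,0,-20],1],
    [[0,0,0],[0,0,-10],1],
    [[0,0,0],[0,0,0],1]
  ]
}}

```text
time_s: 20.48
position: [523.3, 366.0, 253.9]
orientation: [0.244, 0.665, 0.663, -0.242]
wrist_force: [0.3, -0.2, 0.2]
finger_gap: 88.3
```

```bash
python3 -c "
from h import *
from workcell import imaging
state()
for n in('side','top'):
    f=imaging.camera(n)['frame'];cv2.imwrite('pics/%s8.png'%n,f)
    x,y=(150,230) if n=='side' else (140,160)
    cv2.imwrite('pics/%s8c.png'%n,cv2.resize(f[y:y+150,x:x+200],None,fx=4,fy=4,interpolation=cv2.INTER_CUBIC))
"
```

```text
t 20.475 tcp [523.25 366.02 253.87] gp [523.21 378.27 268.39] F [ 0.34 -0.21  0.23] gap 88.3
x [ 0.    0.76 -0.64] y [ 1. -0.  0.] z [ 0.   -0.64 -0.76] q [-0.84  0.83 -0.11  1.16  0.48  1.74 -1.  ]
```

View pics/side8.png

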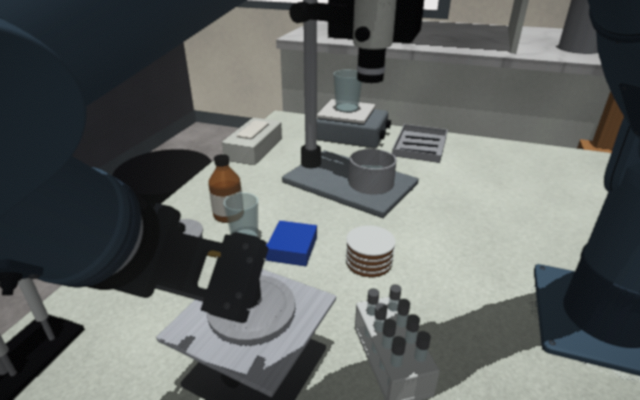

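View pics/top8c.png

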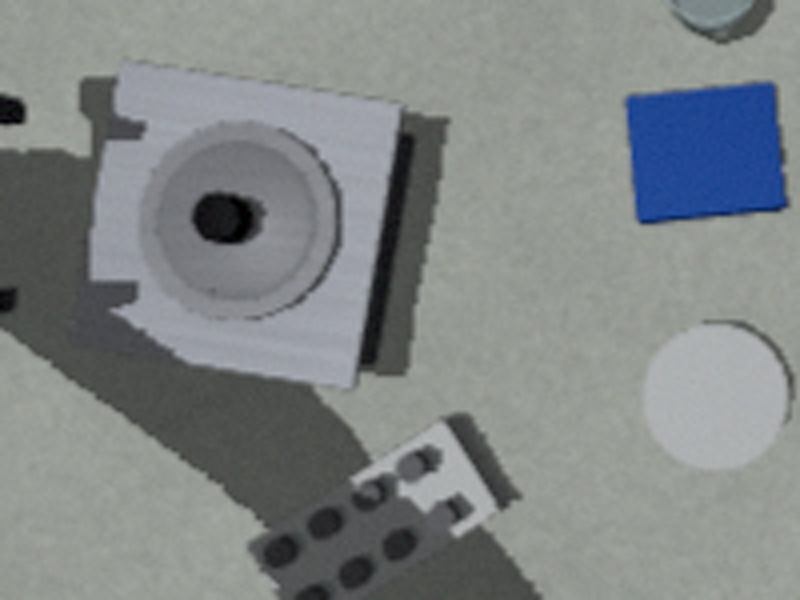

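View pics/top8.png

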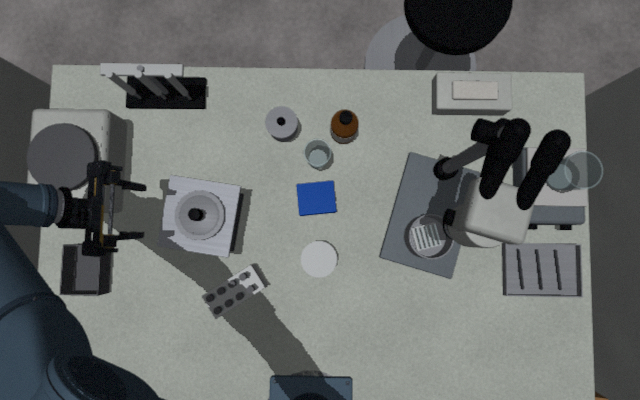

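```bash
python3 -c "
from h import *
from workcell import ctrl
T=un(140,160,0,0,4,[(240,219)])[0];print('lid centre',onplane('t',T,128))
state();print(ctrl.close_job())"
```

```text
lid centre [524.04863883 277.45243635 128.        ]
t 20.575 tcp [523.25 364.81 253.1 ] gp [523.24 377.09 267.6 ] F [-0.25 -0.3  -0.91] gap 88.0
x [ 0.    0.76 -0.65] y [ 1. -0.  0.] z [ 0.   -0.65 -0.76] q [-0.84  0.83 -0.11  1.17  0.48  1.73 -1.  ]
the job is handed in; nothing more can be done
None
```

The lid is off the dish and standing knob up on the support stand's platform. I handed the job in at 20.6 s; no verdict was reported.

**What I did:** My first approach, leaning back towards the robot, stopped at joint limits before reaching the lid. I backed out and came in under the lens from the left, leaning 40°. I took the knob, lifted straight up about 37 mm and carried the lid across without turning it. I lowered it until the platform pushed back with about 9 N, and held it there for about half a second. Then I eased the grip, opened the fingers and backed off.

**Last checks:**
- **Lid:** from the top camera its centre is at about (524, 277) mm, against a platform centre of about (523, 283) mm. That is about 6 mm off, with no edge overhanging. It looks level, but I judged that from the pictures and did not measure the angle.
- **Dish and bystanders:** the pictures show the dish where it was, and no bystander looks moved. I compared these by eye only.
- **Robot:** the fingers were open and wrist forces were about 1 N or less after letting go.

**Disagreement:** the cameras put the platform's top at about 110 mm. Touch put it at 112 to 113 mm, and I placed the lid by touch.

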